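Clear the food-waste caddy and hold its lid open

ROBOT

A 6-joint arm with a two-finger parallel gripper is mounted at the origin on the work surface. World frame = base frame: x ahead of the robot, y to its left, z up, the work surface at z = 0. Lengths are in m, angles in rad, forces in N, time in s.
With the tool pointing down it reaches from about 0.275 to 0.825 m from the base axis. Payload 4.9 kg.
Tool frame: the origin (TCP) lies on the centre line of the jaws, within the pads' length; the fingertips stand 11 mm ahead of it and the grasp point (between the pads) lies 8 mm behind it (arm.tip_extent is the z of the fingertips in the tool frame, in m); z points along the fingers, x is the direction in which the jaws open and shut, and the axes are right-handed (so a half turn about z gives the same grasp; the last joint's range is limited). The gripper opens to 85 mm and grips with 20 to 120 N. Pads are 22 mm wide; open, the fingers measure 114 mm over their backs; the gripper's body (76 mm by 85 mm) begins 54 mm behind the grasp point. The pads swing forward as they close: fully open they stand 13 mm farther back than shut.
Start: joints at [-1.402, 0.326, -0.193, 1.052, 0, 1.437], TCP at [0.164, -0.525, 0.214] pointing down, gripper open.
Joint ranges: [-2.65, 2.65], [-0.97, 1.79], [-1.3, 1.35], [-1.93, 2.1], [-1.47, 1.37], [-3.14, 3.14]. Speed limits (rad/s): [2.57, 2.57, 3.14, 3.14, 3.14, 3.14].

INTERFACE

Orientations are given as a unit quaternion [w, x, y, z].
In Python, from plant import arm gives the robot as it stands.
- The arm moves only by the tool move_arm, never from a script. Its argument "deltas" is a list of rows, each an object of numbers: "ax", "ay", "az": the turn, a rotation vector about the tool's x, y, z scaled (see below); "dx", "dy", "dz": the shift along the tool's x, y, z scaled (see below); "hand": the opening, from -1 (shut) to 1 (fully open). A call has exactly 5 rows; each row is the pose to reach, as a shift and turn from the pose commanded when the call began, along the tool's axes at that moment, turning the shorter way round; what a row does not reach only later rows make up. The controller multiplies each number of a shift by 0.3 m and each number of a turn by pi rad. A row lasts 1/12 s, in which the tool goes at most 41.7 mm and 7.16 degrees, less where a joint would pass 70% of its speed; a pose out of reach is approached as far as the arm can. A call with a number of a shift or a turn outside -1 to 1 is refused whole. A call with a gripper value outside its range is refused whole. The fingers move at their own pace and stop on an object; "newtons" is the grip in N (left out, the last holds). Time passes only in rows, so rows that repeat a pose let the fingers close, or fill a call up. It gives the time, the measured TCP pose, the force and the opening at its end, in the units of the state.
- arm.state(): the state, without advancing time (a new reading comes with each control period).
- arm.grab_frame(name): name is "scene" or "side" or "wrist"; returns the picture (400x640x3 uint8, red, green, blue); there is no depth.
- arm.camera_params(name): a dict with "intrinsics" (3x3 intrinsics, pixels), "k1" (the pictures are not rectified: a ray, as slopes to the right and down, at radius r is drawn at 1 + k1 r^2 times it, then the intrinsics apply), "world_to_cam" (4x4, takes a point from world to camera coordinates). Camera axes: x right, y down, z forward; pixel columns grow to the right and rows downward; lengths in m; the calibration is good to about 2 mm. A picture is of the moment at which its call begins: read the wrist's pose just before it. camera_params takes no time and is no camera call; for the wrist camera it gives the pose at the moment of the call.
- arm.sign_off(): hands the job in, once; it reports no verdict.
The state is a dict: "time_s": time; "joint_positions": joint angles; "dq": joint speeds; "tau": joint torques, N m; "eef_pos": TCP position; "tool_rot": TCP orientation; "wrist_force": force on the tool from outside, world axes, zero at the start; "torque": the same for the moment, N m; "gripper_width": finger opening in m.
Only numpy, scipy, OpenCV 4.12 (cv2) and the standard library are available. Lean on these libraries where they do the work, as an engineer would, in place of code of your own. Each camera call takes 0.05 s, during which the arm holds its last target. There are 200 camera calls.

TASK

Someone has left the red cup on the lid of the food-waste caddy: take it off and stand it upright in the white draining tray, without dropping it. Then lift the caddy's green lid to 50 degrees from shut and hold it there for me to scrape the plates: it falls shut if let go, so finish while still holding it. Do not lift the lid with the cup on it, and leave the soap bottle, the pump bottle and the bowl where they are.

Things in the scene. Friction and masses are not known exactly. Their poses are not given: they have to be found in the camera images.
- caddy: Grey food-waste caddy, an open-topped box fixed to the worktop: 170 mm deep (its x), 240 mm wide (its y), 130 mm high. Origin: centre of its underside; its x axis points from the handle side (front, towards the robot) to the hinge side; z up. Its lid is green.
- lid (a joint): Angle of the caddy's green lid, rad: 0 shut (flat), growing as its front edge rises; 50 degrees is 0.873, the stop is at 1.35. It falls shut under its own weight from any angle (about 0.35 kg, no spring, almost no friction). The plate is 180 x 248 mm, 10 mm thick; when shut its top is 140 mm above the worktop and its front edge 177 mm from the hinge axis.
- lid_handle (a point): Middle of the lid's black handle bar: a round horizontal bar, 12 mm thick and 110 mm long (along the caddy's y), held 40 mm out in front of the lid's front edge by a rod at each end. The 34 mm gap between bar and lid is open above and below. When shut, the bar is 134 mm above the worktop. It is 217 mm from the hinge axis; its axes turn with the lid. A grip across it from above may let the bar turn between the fingers as the lid rises.
- lid_hinge (a point): Middle of the lid's hinge axis, at the top of the caddy's rear wall, 85 mm behind the caddy's centre and 130 mm above the worktop. The axis runs along y of the caddy. Its frame turns with the lid.
- cup: Red open round cup without a handle, 60 mm across at the rim and slightly narrower below, 85 mm high, wall 4 mm, 0.11 to 0.22 kg, at first standing on the shut lid. Origin: centre of its underside, z up through its mouth.
- tray: White square draining tray, fixed to the worktop, 150 x 150 mm with a 14 mm high rim 6 mm thick (inside 138 x 138 mm). It may be left or right of the caddy. Origin: centre of its underside.
- tray_floor (a point): Centre of the tray's inner floor, 6 mm above the worktop, where the cup is to stand.
- soap: Bystander: green dish-soap bottle, 56 mm across, 170 mm high, standing on the opposite side from the tray. Origin: centre of its underside.
- pump: Bystander: black pump bottle, 60 mm across, 163 mm high, standing beside the caddy, on its left or right. Origin: centre of its underside.
- bowl: Bystander: blue ceramic bowl, 110 mm across, 50 mm high, standing on the other side of the caddy from the pump bottle. Origin: centre of its underside.

How it is judged:
By the outcome, as a careful person would: the job done as asked, in the order asked, and still so for the second after the job is handed in, while the arm keeps its last pose, push and grip.
It also fails if it takes over 64 s, if anything falls off the work surface, if the arm or the gripper's body presses on something with over 40 N, if the wrist force passes 120 N, or if a joint passes its speed limit or range.

## Working session

There is one attempt and no reset: what is moved stays moved. The work goes in short steps, Python scripts to look and compute and a tool call to move; the robot and the scene stay as the last step left them, time stands still between calls to the robot, and variables do not carry over. Pictures are saved under pics/ and viewed, about 8 in all and at most 12, crops included, and the job is handed in when it is done.

Besides the shell and the picture viewer there is one more tool, called after "Emit:" in YAML: its name, and indented under it one key for each argument. move_arm: Moves the arm, as the interface text tells. Shifts and turns lie within -1 to 1; 1 stands for 0.3 m of shift or pi rad of turn. Its arguments: {"type":"object","properties":{"deltas":{"type":"array"},"newtons":{"type":"number"}},"required":["deltas"]}

```bash
mkdir -p pics; ls; cat > h.py <<'E'
import numpy as np, cv2
from plant import arm
def ray(cam,uv,P=None):
    P=P or arm.camera_params(cam); K=np.array(P["intrinsics"]);T=np.array(P["world_to_cam"]);k=P["k1"]
    d=np.linalg.solve(K,[uv[0],uv[1],1])[:2]; s=d.copy()
    for _ in range(30): s=d/(1+k*(s@s))
    R=T[:3,:3]; v=R.T@np.r_[s,1]; return -R.T@T[:3,3], v/np.linalg.norm(v)
def onz(cam,uv,z,P=None):
    o,v=ray(cam,uv,P); return o+v*(z-o[2])/v[2]
def tri(r1,r2):
    (a,u),(b,v)=r1,r2; A=np.c_[u,-v]; t=np.linalg.lstsq(A,b-a,rcond=None)[0]
    p,q=a+t[0]*u,b+t[1]*v; return (p+q)/2,np.linalg.norm(p-q)
def grab(cam,name):
    P=arm.camera_params(cam); im=arm.grab_frame(cam); cv2.imwrite(f"pics/{name}.png",im[:,:,::-1]); return im,P
E
python3 - <<'E'
from h import *
s=arm.state();print(s)
for c in("scene","side"):
    im,P=grab(c,c+"0");print(c,-np.array(P["world_to_cam"])[:3,:3].T@np.array(P["world_to_cam"])[:3,3],P["k1"])
E
```

```text
pics
{'time_s': 0.0, 'joint_positions': array([-1.40222915e+00,  3.26931997e-01, -1.93581215e-01,  1.05201261e+00,
       -3.81359076e-05,  1.43661145e+00]), 'dq': array([-0.00056009,  0.00069546,  0.00032771,  0.00224531, -0.00041072,
        0.00181313]), 'tau': array([ 2.14466010e-03, -4.43393290e+01,  2.62443548e+01,  1.54606788e-02,
       -1.51823169e-04, -1.91233960e-05]), 'eef_pos': array([ 0.16388422, -0.52437026,  0.21280936]), 'tool_rot': array([-5.87155212e-04,  8.05651065e-01, -5.92389748e-01, -6.35140077e-04]), 'wrist_force': array([0.20211307, 0.00310088, 1.06110001]), 'torque': array([ 0.02223491, -0.00096944, -0.0186268 ]), 'gripper_width': 0.08540820055472408}
scene [ 0.87712077 -0.620143    0.77584166] -0.09647173558228618
side [0.51543737 1.05715963 0.73928649] -0.014808538541461207
```

View pics/scene0.png

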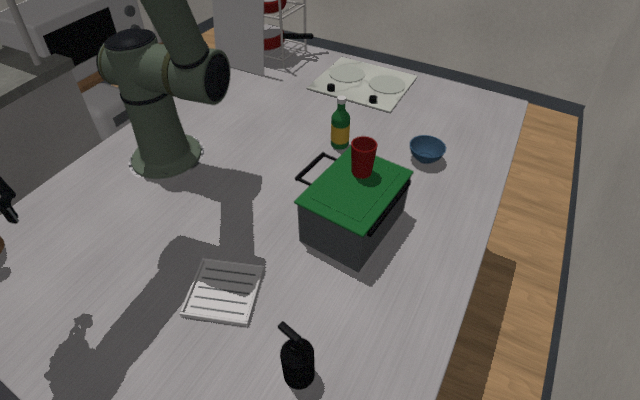

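View pics/side0.png

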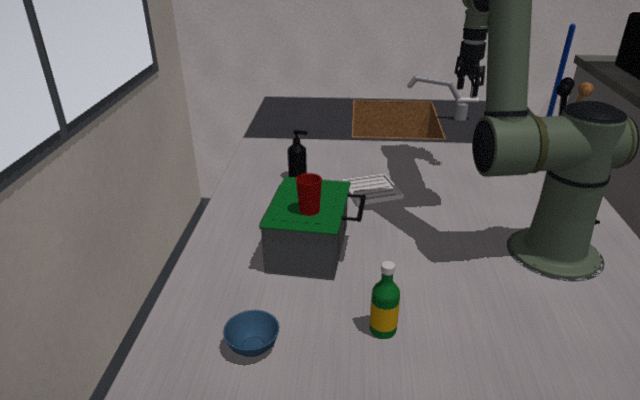

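The scene view shows the cup at (363,158) on the lid, the tray at (223,292) and the handle at (318,170). In the side view the cup is at (309,195) and the handle at (355,208).

```bash
cat > m.py <<'E'
from h import *
def comps(m,n=1):
    c,_=cv2.findContours(m.astype(np.uint8),0,2); return sorted(c,key=cv2.contourArea)[::-1][:n]
def masks(im):
    h=cv2.cvtColor(im,cv2.COLOR_RGB2HSV).astype(int); H,S,V=h[...,0],h[...,1],h[...,2]
    return dict(red=((H<8)|(H>172))&(S>150)&(V>50), green=(H>45)&(H<80)&(S>130)&(V>40))
E
python3 - <<'E'
from m import *
Q={}
for c in("scene","side"):
    im=cv2.imread(f"pics/{c}0.png")[:,:,::-1].copy(); M=masks(im)
    r=M["red"].copy(); r[:120]=0
    k=comps(r)[0][:,0,:]; 
    print(c,"cup bbox",k.min(0),k.max(0),cv2.minAreaRect(k))
    y0,y1=k[:,1].min(),k[:,1].max(); print({int(y):(int(np.where(r[y])[0].min()),int(np.where(r[y])[0].max())) for y in range(y0,y1+1,3) if r[y].any()})
    g=comps(M["green"])[0]; hull=cv2.convexHull(g); ap=cv2.approxPolyDP(hull,4,True)[:,0]
    print("lid",ap.tolist()); print([onz(c,p,.14).round(3).tolist() for p in ap])
    hsv=cv2.cvtColor(im,cv2.COLOR_RGB2HSV)
    if c=="scene":
        w=(im.min(2)>175); w[:250]=0;w[335:]=0;w[:,:175]=0;w[:,275:]=0
        a=cv2.approxPolyDP(cv2.convexHull(np.argwhere(w)[:,::-1].astype(np.int32)),4,True)[:,0]
        print("tray",a.tolist(),[onz(c,p,.014).round(3).tolist() for p in a])
    z=cv2.resize(im[110:280,260:420] if c=="scene" else im[150:260,250:410],None,fx=4 if c=="side" else 3.4,fy=4 if c=="side" else 3.4,interpolation=2)
    cv2.imwrite(f"pics/z_{c}.png",z[:,:,::-1]); Q[c]=z
h=max(Q["scene"].shape[0],Q["side"].shape[0])
cv2.imwrite("pics/z_scene_tray.png",cv2.resize(cv2.imread("pics/scene0.png")[130:335,170:420],None,fx=2.8,fy=2.8,interpolation=2))
E
```

```text
scene cup bbox [352 137] [376 177] ((364.0, 157.0), (40.0, 24.0), 90.0)
{137: (359, 368), 140: (353, 373), 143: (352, 376), 146: (352, 376), 149: (353, 375), 152: (353, 374), 155: (354, 374), 158: (352, 372), 161: (352, 372), 164: (352, 372), 167: (352, 371), 170: (354, 371), 173: (354, 370), 176: (356, 368)}
lid [[412, 172], [363, 236], [295, 202], [350, 147]]
[[0.727, 0.123, 0.14], [0.704, -0.116, 0.14], [0.532, -0.099, 0.14], [0.554, 0.138, 0.14]]
tray [[257, 283], [246, 322], [180, 312], [193, 282]] [[0.519, -0.252, 0.014], [0.553, -0.341, 0.014], [0.418, -0.392, 0.014], [0.392, -0.32, 0.014]]
side cup bbox [297 173] [321 214] ((309.0, 193.5), (41.0, 24.0), 90.0)
{173: (303, 305), 176: (297, 319), 179: (297, 321), 182: (297, 320), 185: (297, 320), 188: (298, 320), 191: (298, 320), 194: (298, 319), 197: (299, 319), 200: (299, 319), 203: (300, 319), 206: (300, 318), 209: (300, 318), 212: (301, 317)}
lid [[260, 224], [285, 177], [349, 183], [336, 234]]
[[0.724, 0.132, 0.14], [0.699, -0.101, 0.14], [0.529, -0.077, 0.14], [0.551, 0.162, 0.14]]
```

View pics/z_scene_tray.png

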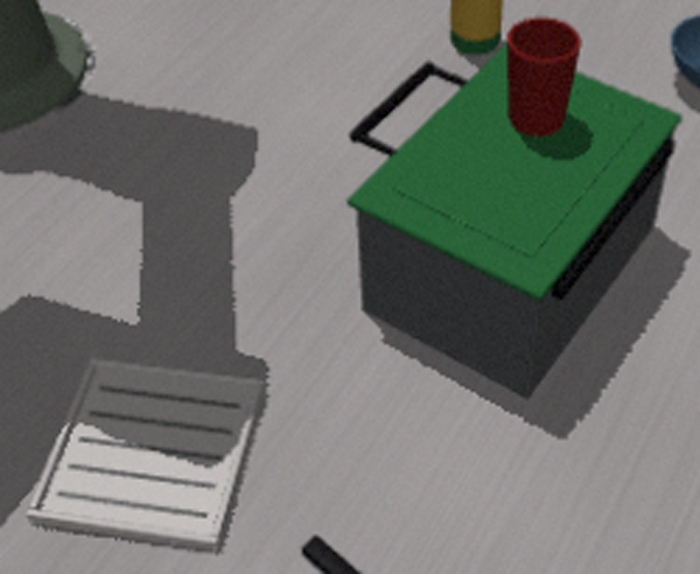

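View pics/z_side.png

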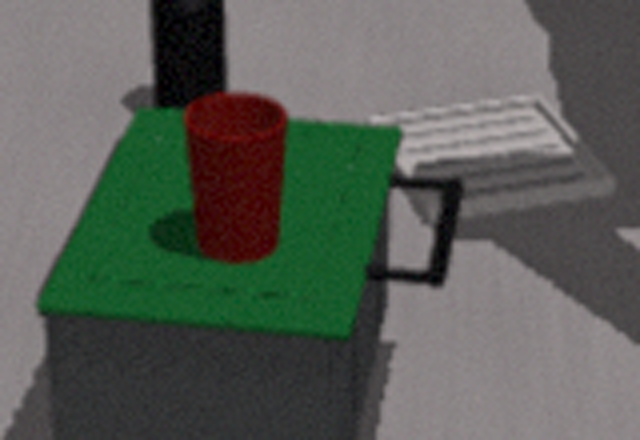

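```bash
python3 - <<'E'
from m import *
def z(p): return np.array(p)/2.8+[170,130]-.3
def s(p): return np.array(p)/4+[250,150]-.4
L=[("lidFL",(350,146.5),s((351,332))),("lidFR",z((350,203)),s((401,127))),("lidBR",z((541,293)),s((137,107))),("lidBL",z((681,117)),s((40,306))),
("barL",z((430,67)),s((440,281))),("barR",z((355,135)),s((458,184))),
("trayLh",z((95,361)),s((614,183))),("trayLl",z((30,518)),s((553,96))),
("rimc",(364,142.5),(309,178.5)),("base",z((538,130)),s((237,258)))]
R={}
for n,a,b in L:
    p,e=tri(ray("scene",a),ray("side",b)); R[n]=p; print(n,p.round(4),"gap",round(e,4))
for p in [(95,361),(266,379),(218,549),(30,518)]: print("tray z14",onz("scene",z(p),.014).round(3))
for c,uv in(("scene",(364,142.5)),("side",(309,178.5))): print("rim at .225",onz(c,uv,.225).round(4),"at .215",onz(c,uv,.215).round(4))
E
```

```text
lidFL [0.5493 0.1473 0.1339] gap 0.0009
lidFR [ 0.5278 -0.0952  0.135 ] gap 0.0024
lidBR [ 0.7024 -0.1096  0.1376] gap 0.0016
lidBL [0.7259 0.1321 0.1341] gap 0.0012
barL [0.501  0.0896 0.1326] gap 0.0022
barR [ 0.49   -0.0233  0.134 ] gap 0.0011
trayLh [ 0.3672 -0.255   0.0091] gap 0.0013
trayLl [ 0.4118 -0.3945  0.0078] gap 0.0123
rimc [0.6176 0.0671 0.2249] gap 0.0001
base [0.6209 0.0634 0.1278] gap 0.0016
tray z14 [ 0.371 -0.257  0.014]
tray z14 [ 0.507 -0.203  0.014]
tray z14 [ 0.561 -0.347  0.014]
tray z14 [ 0.423 -0.396  0.014]
rim at .225 [0.6176 0.0669 0.225 ] at .215 [0.6129 0.0793 0.215 ]
rim at .225 [0.6176 0.0674 0.225 ] at .215 [0.6196 0.0481 0.215 ]
```

```bash
cat >> h.py <<'E'
from scipy.spatial.transform import Rotation as Ro
def to(p,ang=-5.1):
    s=arm.state(); q=s["tool_rot"]; R=Ro.from_quat([q[1],q[2],q[3],q[0]]); a=np.radians(ang)
    G=Ro.from_matrix(np.c_[[np.cos(a),np.sin(a),0],[np.sin(a),-np.cos(a),0],[0,0,-1]])
    d=R.inv().apply(np.array(p)-s["eef_pos"])/.3; r=(R.inv()*G).as_rotvec()/np.pi
    print("d",d.round(3),"a",r.round(4),"dist",np.linalg.norm(d*.3).round(3),"pos",s["eef_pos"].round(4),"F",s["wrist_force"].round(1),"w",round(s["gripper_width"],4),"t",round(s["time_s"],2))
E
python3 - <<'E'
from h import *
print("pump",onz("scene",(298,380),0).round(3),"soap",onz("side",(384,333),0).round(3),onz("scene",(340,147),0).round(3))
to([.618,.067,.34]); to([.3,-.35,.34])
E
```

```text
pump [ 0.705 -0.389  0.   ] soap [0.444 0.312 0.   ] [0.455 0.29  0.   ]
d [-1.431 -2.033 -0.421] a [-3.000e-04  4.000e-04 -3.753e-01] dist 0.756 pos [ 0.1639 -0.5244  0.2129] F [ 0.1 -0.2 -0. ] w 0.0853 t 0.1
d [-0.42  -0.606 -0.423] a [-3.000e-04  4.000e-04 -3.753e-01] dist 0.255 pos [ 0.1639 -0.5244  0.2129] F [ 0.1 -0.2 -0. ] w 0.0853 t 0.1
```

Emit:
move_arm:
  deltas:
    - {"dx":-0.08,"dy":-0.11,"dz":-0.08,"az":-0.037,"hand":1}
    - {"dx":-0.16,"dy":-0.23,"dz":-0.16,"az":-0.074,"hand":1}
    - {"dx":-0.24,"dy":-0.34,"dz":-0.24,"az":-0.111,"hand":1}
    - {"dx":-0.32,"dy":-0.45,"dz":-0.33,"az":-0.148,"hand":1}
    - {"dx":-0.39,"dy":-0.56,"dz":-0.42,"az":-0.185,"hand":1}

```text
invalid input at $.deltas[0]: expected keys ax, ay, az, dx, dy, dz, hand
```

```bash
python3 -c "
from h import *
to([.618,.067,.34])"
```

```text
d [-1.431 -2.033 -0.421] a [-3.000e-04  4.000e-04 -3.753e-01] dist 0.756 pos [ 0.1639 -0.5244  0.2129] F [ 0.1 -0.2 -0. ] w 0.0853 t 0.1
```

Emit:
move_arm:
  deltas:
    - {"ax":0,"ay":0,"dx":-0.08,"dy":-0.11,"dz":-0.08,"az":-0.037,"hand":1}
    - {"ax":0,"ay":0,"dx":-0.16,"dy":-0.23,"dz":-0.16,"az":-0.074,"hand":1}
    - {"ax":0,"ay":0,"dx":-0.24,"dy":-0.34,"dz":-0.24,"az":-0.111,"hand":1}
    - {"ax":0,"ay":0,"dx":-0.32,"dy":-0.45,"dz":-0.33,"az":-0.148,"hand":1}
    - {"ax":0,"ay":0,"dx":-0.39,"dy":-0.56,"dz":-0.42,"az":-0.185,"hand":1}

```text
time_s: 0.52
eef_pos: [0.273, -0.382, 0.3221]
tool_rot: [-0.001, 0.942, -0.334, -0.0]
wrist_force: [0.7, -1.2, 0.3]
gripper_width: 0.0853
```

```bash
python3 -c "
from h import *
to([.618,.067,.34])"
```

```text
d [-0.05  -1.887 -0.058] a [-0.0003  0.0003 -0.1886] dist 0.567 pos [ 0.273  -0.382   0.3221] F [ 0.7 -1.2  0.3] w 0.0853 t 0.52
```

Emit:
move_arm:
  deltas:
    - {"ax":0,"ay":0,"dx":-0.01,"dy":-0.13,"dz":0,"az":-0.037,"hand":1}
    - {"ax":0,"ay":0,"dx":-0.02,"dy":-0.26,"dz":0,"az":-0.074,"hand":1}
    - {"ax":0,"ay":0,"dx":-0.03,"dy":-0.39,"dz":0,"az":-0.111,"hand":1}
    - {"ax":0,"ay":0,"dx":-0.03,"dy":-0.52,"dz":0,"az":-0.148,"hand":1}
    - {"ax":0,"ay":0,"dx":-0.03,"dy":-0.65,"dz":0,"az":-0.187,"hand":1}

```text
time_s: 0.93
eef_pos: [0.3899, -0.2257, 0.3216]
tool_rot: [0.0, 0.999, -0.047, -0.0]
wrist_force: [0.3, -0.5, 0.1]
gripper_width: 0.0851
```

```bash
python3 -c "
from h import *
to([.618,.067,.34])"
```

```text
d [ 0.666 -1.042 -0.061] a [ 0.      0.     -0.0015] dist 0.372 pos [ 0.3899 -0.2257  0.3216] F [ 0.3 -0.5  0.1] w 0.0851 t 0.93
```

Emit:
move_arm:
  deltas:
    - {"ax":0,"ay":0,"dx":0.07,"dy":-0.11,"dz":0,"az":0,"hand":1}
    - {"ax":0,"ay":0,"dx":0.14,"dy":-0.22,"dz":0,"az":0,"hand":1}
    - {"ax":0,"ay":0,"dx":0.21,"dy":-0.33,"dz":0,"az":0,"hand":1}
    - {"ax":0,"ay":0,"dx":0.28,"dy":-0.44,"dz":0,"az":0,"hand":1}
    - {"ax":0,"ay":0,"dx":0.35,"dy":-0.54,"dz":0,"az":0,"hand":1}

```text
time_s: 1.35
eef_pos: [0.5105, -0.0745, 0.3214]
tool_rot: [-0.0, 0.999, -0.049, -0.0]
wrist_force: [0.5, -0.4, 0.9]
gripper_width: 0.0854
```

```bash
python3 -c "
from h import *
to([.618,.067,.32])"
```

```text
d [ 0.31  -0.505  0.004] a [-0.0001  0.0002 -0.003 ] dist 0.178 pos [ 0.5105 -0.0745  0.3214] F [ 0.5 -0.4  0.9] w 0.0854 t 1.35
```

Emit:
move_arm:
  deltas:
    - {"ax":0,"ay":0,"dx":0.08,"dy":-0.12,"dz":0,"az":0,"hand":1}
    - {"ax":0,"ay":0,"dx":0.15,"dy":-0.24,"dz":0,"az":0,"hand":1}
    - {"ax":0,"ay":0,"dx":0.22,"dy":-0.35,"dz":0,"az":0,"hand":1}
    - {"ax":0,"ay":0,"dx":0.26,"dy":-0.42,"dz":0,"az":0,"hand":1}
    - {"ax":0,"ay":0,"dx":0.26,"dy":-0.42,"dz":0,"az":0,"hand":1}

```text
time_s: 1.77
eef_pos: [0.6017, 0.0451, 0.32]
tool_rot: [-0.001, 0.999, -0.047, -0.001]
wrist_force: [-1.4, 0.2, -0.3]
gripper_width: 0.0853
```

```bash
python3 - <<'E'
from m import *
import time
im,P=grab("wrist","w1")
to([.618,.067,.32])
k=comps(masks(im)["red"])[0]; print(cv2.boundingRect(k)); print(onz("wrist",(0,0),.225,P))
E
```

```text
d [ 0.05  -0.085  0.001] a [ 0.      0.0006 -0.0021] dist 0.03 pos [0.6005 0.043  0.3202] F [-0.4  0.3 -0.2] w 0.0854 t 1.82
(302, 137, 66, 66)
[0.377192  0.2182481 0.225    ]
```

View pics/w1.png

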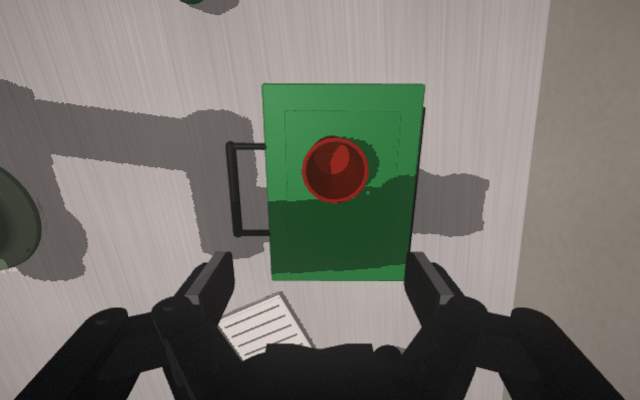

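Wrist view: the rim is centred near (335,170), the bar runs (231,145)-(238,233), the lid corners are at (263,84), (424,84), (273,280) and (406,277), and the tray is below at (265,325).

```bash
python3 - <<'E'
from m import *
P=arm.camera_params("wrist")
p=onz("wrist",(335,169.5),.225,P); print("rim",p, "tri with scene", tri(ray("wrist",(335,169.5),P),ray("scene",(364,142.5))),"tri side",tri(ray("wrist",(335,169.5),P),ray("side",(309,178.5))))
for n,uv,z in(("barL",(230.5,146),.134),("barR",(238,233),.134),("FL",(263,84),.14),("BL",(424,84),.14),("FR",(273,280),.14),("BR",(407,277),.14)): print(n,onz("wrist",uv,z,P).round(4))
to(np.r_[p[:2],.32]); 
E
```

```text
rim [0.61586795 0.06382751 0.225     ] tri with scene (array([0.61705352, 0.06459352, 0.22653041]), np.float64(0.0026264368971265326)) tri side (array([0.6169526 , 0.06350133, 0.22302714]), np.float64(0.002041626385704241))
barL [0.4997 0.0838 0.134 ]
barR [ 0.4887 -0.0263  0.134 ]
FL [0.5488 0.1467 0.14  ]
BL [0.7218 0.1301 0.14  ]
FR [ 0.525  -0.0953  0.14  ]
BR [ 0.7022 -0.1075  0.14  ]
d [ 0.044 -0.074  0.001] a [ 0.      0.0006 -0.0021] dist 0.026 pos [0.6005 0.043  0.3202] F [-0.4  0.3 -0.2] w 0.0854 t 1.82
```

Emit:
move_arm:
  deltas:
    - {"ax":0,"ay":0,"dx":0.047,"dy":-0.077,"dz":0,"az":0,"hand":1}
    - {"ax":0,"ay":0,"dx":0.047,"dy":-0.077,"dz":0,"az":0,"hand":1}
    - {"ax":0,"ay":0,"dx":0.047,"dy":-0.077,"dz":0.08,"az":-0.002,"hand":1}
    - {"ax":0,"ay":0,"dx":0.047,"dy":-0.077,"dz":0.16,"az":-0.002,"hand":1}
    - {"ax":0,"ay":0,"dx":0.047,"dy":-0.077,"dz":0.22,"az":-0.002,"hand":1}

```text
time_s: 2.23
eef_pos: [0.6151, 0.0612, 0.2541]
tool_rot: [0.0, 0.999, -0.047, -0.001]
wrist_force: [-0.3, 0.1, 0.4]
gripper_width: 0.085
```

```bash
python3 -c "
from h import *
to([.6168,.0643,.187])"
```

```text
d [ 0.005 -0.011  0.223] a [ 0.0002  0.0005 -0.0017] dist 0.067 pos [0.6151 0.0612 0.2541] F [-0.3  0.1  0.4] w 0.085 t 2.23
```

Emit:
move_arm:
  deltas:
    - {"ax":0,"ay":0,"dx":0.003,"dy":-0.008,"dz":0.06,"az":0,"hand":1}
    - {"ax":0,"ay":0,"dx":0.003,"dy":-0.008,"dz":0.12,"az":0,"hand":1}
    - {"ax":0,"ay":0,"dx":0.003,"dy":-0.008,"dz":0.18,"az":0,"hand":1}
    - {"ax":0,"ay":0,"dx":0.003,"dy":-0.008,"dz":0.22,"az":0,"hand":1}
    - {"ax":0,"ay":0,"dx":0.003,"dy":-0.008,"dz":0.22,"az":0,"hand":1}

```text
time_s: 2.65
eef_pos: [0.6147, 0.0633, 0.1867]
tool_rot: [0.0, 0.999, -0.047, -0.003]
wrist_force: [-1.1, 0.5, -0.3]
gripper_width: 0.0855
```

Emit:
move_arm:
  deltas:
    - {"ax":0,"ay":0,"dx":0,"dy":0,"dz":0,"az":0,"hand":-0.2}
    - {"ax":0,"ay":0,"dx":0,"dy":0,"dz":0,"az":0,"hand":-0.2}
    - {"ax":0,"ay":0,"dx":0,"dy":0,"dz":0,"az":0,"hand":-0.2}
    - {"ax":0,"ay":0,"dx":0,"dy":0,"dz":0,"az":0,"hand":-0.2}
    - {"ax":0,"ay":0,"dx":0,"dy":0,"dz":0,"az":0,"hand":-0.2}
  newtons: 35

```text
time_s: 3.07
eef_pos: [0.6181, 0.0644, 0.1914]
tool_rot: [0.0, 0.999, -0.047, 0.001]
wrist_force: [-2.0, -1.4, 6.4]
gripper_width: 0.0572
```

```bash
python3 -c "
from h import *
to([.6168,.0643,.187])"
```

```text
d [-0.004  0.001  0.015] a [ 0.0002 -0.0008 -0.0014] dist 0.005 pos [0.6181 0.0644 0.1914] F [-2.  -1.4  6.4] w 0.0572 t 3.07
```

Emit:
move_arm:
  deltas:
    - {"ax":0,"ay":0,"dx":0,"dy":0,"dz":0,"az":0,"hand":-0.3}
    - {"ax":0,"ay":0,"dx":0,"dy":0,"dz":0,"az":0,"hand":-0.3}
    - {"ax":0,"ay":0,"dx":0,"dy":0,"dz":-0.03,"az":0,"hand":-0.3}
    - {"ax":0,"ay":0,"dx":0,"dy":0,"dz":-0.08,"az":0,"hand":-0.3}
    - {"ax":0,"ay":0,"dx":0,"dy":0,"dz":-0.14,"az":0,"hand":-0.3}

```text
time_s: 3.48
eef_pos: [0.6166, 0.0649, 0.2314]
tool_rot: [-0.0, 0.999, -0.046, -0.001]
wrist_force: [-1.0, -0.3, -1.4]
gripper_width: 0.0572
```

```bash
python3 - <<'E'
from m import *
to([.6168,.0643,.26])
im,P=grab("side","s2"); r=masks(im)["red"]; k=comps(r)[0]; print(cv2.boundingRect(k))
cv2.imwrite("pics/s2z.png",cv2.resize(im[100:260,230:430],None,fx=2.5,fy=2.5)[:,:,::-1])
E
```

```text
d [ 0.001  0.002 -0.095] a [ 0.      0.0008 -0.0012] dist 0.029 pos [0.6166 0.0649 0.2314] F [-1.  -0.3 -1.4] w 0.0572 t 3.48
(296, 158, 25, 43)
```

View pics/s2z.png

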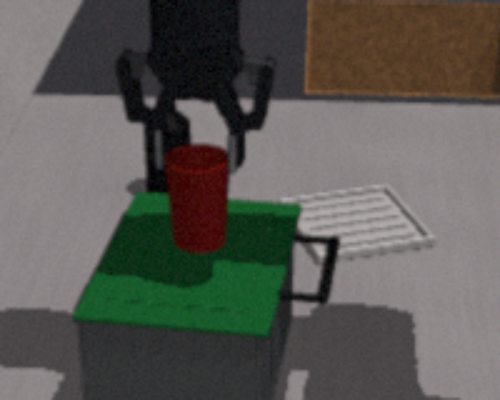

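The cup hangs upright in the jaws, clear of the lid. The tray corners are visible near crop (283,200), (388,187), (435,237) and (322,262).

```bash
python3 -c "
from h import *
c=[onz('side',np.array(p)/2.5+[230,100],.014) for p in [(283,200),(388,187),(435,237),(322,262)]]
print(np.round(c,3),np.mean(c,0))
to([.4655,-.301,.26])"
```

```text
[[ 0.55  -0.335  0.014]
 [ 0.416 -0.38   0.014]
 [ 0.365 -0.25   0.014]
 [ 0.5   -0.183  0.014]] [ 0.45764548 -0.28696586  0.014     ]
d [-0.396  1.262 -0.082] a [-0.0002 -0.0014 -0.0012] dist 0.397 pos [0.6189 0.0649 0.2362] F [0.9 1.2 1. ] w 0.0569 t 3.53
```

Emit:
move_arm:
  deltas:
    - {"ax":0,"ay":0,"dx":0,"dy":0,"dz":-0.06,"az":0,"hand":-0.3}
    - {"ax":0,"ay":0,"dx":-0.02,"dy":0.05,"dz":-0.12,"az":0,"hand":-0.3}
    - {"ax":0,"ay":0,"dx":-0.06,"dy":0.14,"dz":-0.14,"az":0,"hand":-0.3}
    - {"ax":0,"ay":0,"dx":-0.1,"dy":0.24,"dz":-0.14,"az":0,"hand":-0.3}
    - {"ax":0,"ay":0,"dx":-0.14,"dy":0.35,"dz":-0.14,"az":0,"hand":-0.3}

```text
time_s: 3.95
eef_pos: [0.5658, -0.036, 0.2742]
tool_rot: [-0.0, 0.999, -0.045, 0.001]
wrist_force: [0.4, -1.2, -3.0]
gripper_width: 0.0574
```

Emit:
move_arm:
  deltas:
    - {"ax":0,"ay":0,"dx":-0.04,"dy":0.11,"dz":0,"az":0,"hand":-0.3}
    - {"ax":0,"ay":0,"dx":-0.08,"dy":0.22,"dz":0,"az":0,"hand":-0.3}
    - {"ax":0,"ay":0,"dx":-0.12,"dy":0.33,"dz":0,"az":0,"hand":-0.3}
    - {"ax":0,"ay":0,"dx":-0.16,"dy":0.44,"dz":0,"az":0,"hand":-0.3}
    - {"ax":0,"ay":0,"dx":-0.2,"dy":0.53,"dz":0,"az":0,"hand":-0.3}

```text
time_s: 4.37
eef_pos: [0.4905, -0.1905, 0.2737]
tool_rot: [0.0, 0.999, -0.047, 0.0]
wrist_force: [0.5, 0.4, -1.7]
gripper_width: 0.057
```

```bash
python3 -c "
from h import *
to([.4655,-.301,.2])"
```

```text
d [-0.049  0.374  0.246] a [ 0.0002 -0.0002 -0.0015] dist 0.135 pos [ 0.4905 -0.1905  0.2737] F [ 0.5  0.4 -1.7] w 0.057 t 4.37
```

Emit:
move_arm:
  deltas:
    - {"ax":0,"ay":0,"dx":-0.02,"dy":0.09,"dz":0,"az":0,"hand":-0.3}
    - {"ax":0,"ay":0,"dx":-0.03,"dy":0.17,"dz":0.06,"az":0,"hand":-0.3}
    - {"ax":0,"ay":0,"dx":-0.04,"dy":0.24,"dz":0.14,"az":0,"hand":-0.3}
    - {"ax":0,"ay":0,"dx":-0.05,"dy":0.27,"dz":0.23,"az":0,"hand":-0.3}
    - {"ax":0,"ay":0,"dx":-0.05,"dy":0.27,"dz":0.32,"az":0,"hand":-0.3}

```text
time_s: 4.78
eef_pos: [0.4685, -0.2704, 0.1769]
tool_rot: [0.001, 0.999, -0.048, 0.001]
wrist_force: [0.4, -0.5, -2.2]
gripper_width: 0.0575
```

```bash
python3 -c "
from h import *
to([.462,-.296,.075])"
```

```text
d [-0.014  0.086  0.34 ] a [ 0.0005 -0.0005 -0.0023] dist 0.105 pos [ 0.4685 -0.2704  0.1769] F [ 0.4 -0.5 -2.2] w 0.0575 t 4.78
```

Emit:
move_arm:
  deltas:
    - {"ax":0,"ay":0,"dx":-0.014,"dy":0.08,"dz":0.07,"az":0,"hand":-0.3}
    - {"ax":0,"ay":0,"dx":-0.014,"dy":0.08,"dz":0.15,"az":0,"hand":-0.3}
    - {"ax":0,"ay":0,"dx":-0.014,"dy":0.08,"dz":0.23,"az":0,"hand":-0.3}
    - {"ax":0,"ay":0,"dx":-0.014,"dy":0.08,"dz":0.29,"az":0,"hand":-0.3}
    - {"ax":0,"ay":0,"dx":-0.014,"dy":0.08,"dz":0.29,"az":0,"hand":-0.3}

```text
time_s: 5.2
eef_pos: [0.4601, -0.2895, 0.0869]
tool_rot: [-0.002, 0.999, -0.047, -0.003]
wrist_force: [-0.3, -0.0, -1.4]
gripper_width: 0.0575
```

```bash
python3 - <<'E'
from m import *
to([.462,-.296,.055])
a,_=grab("scene","c3"); b,_=grab("side","d3")
cv2.imwrite("pics/e3.png",np.vstack([cv2.resize(a[200:340,150:310],None,fx=2,fy=2),cv2.resize(b[140:220,300:460],None,fx=2,fy=2)])[:,:,::-1])
for c,i in(("scene",a),("side",b)):
    r=masks(i)["red"]; r[:120]=0; k=comps(r)[0]; print(c,cv2.boundingRect(k))
E
```

```text
d [0.009 0.021 0.106] a [-0.0013  0.0017 -0.0014] dist 0.033 pos [ 0.4601 -0.2895  0.0869] F [-0.3 -0.  -1.4] w 0.0575 t 5.2
scene (204, 247, 30, 41)
side (364, 153, 18, 32)
```

View pics/e3.png

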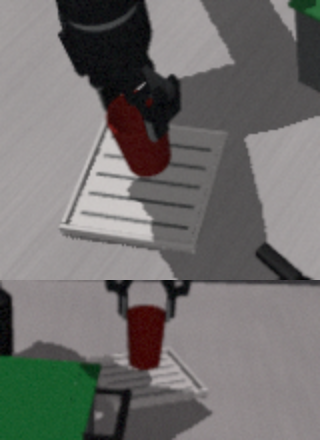

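The cup is over the tray's middle, about 3 cm up. I lower it gently.

Emit:
move_arm:
  deltas:
    - {"ax":0,"ay":0,"dx":0,"dy":0.02,"dz":0.03,"az":0,"hand":-0.3}
    - {"ax":0,"ay":0,"dx":0,"dy":0.02,"dz":0.06,"az":0,"hand":-0.3}
    - {"ax":0,"ay":0,"dx":0,"dy":0.02,"dz":0.08,"az":0,"hand":-0.3}
    - {"ax":0,"ay":0,"dx":0,"dy":0.02,"dz":0.09,"az":0,"hand":-0.3}
    - {"ax":0,"ay":0,"dx":0,"dy":0.02,"dz":0.09,"az":0,"hand":-0.3}

```text
time_s: 5.72
eef_pos: [0.4614, -0.2968, 0.0628]
tool_rot: [-0.0, 0.999, -0.047, -0.001]
wrist_force: [-0.4, 0.4, -0.7]
gripper_width: 0.0573
```

Emit:
move_arm:
  deltas:
    - {"ax":0,"ay":0,"dx":0,"dy":0,"dz":0.004,"az":0,"hand":-0.3}
    - {"ax":0,"ay":0,"dx":0,"dy":0,"dz":0.008,"az":0,"hand":-0.3}
    - {"ax":0,"ay":0,"dx":0,"dy":0,"dz":0.012,"az":0,"hand":-0.3}
    - {"ax":0,"ay":0,"dx":0,"dy":0,"dz":0.012,"az":0,"hand":-0.3}
    - {"ax":0,"ay":0,"dx":0,"dy":0,"dz":0.012,"az":0,"hand":-0.3}

```text
time_s: 6.13
eef_pos: [0.462, -0.2973, 0.0601]
tool_rot: [0.0, 0.999, -0.046, 0.0]
wrist_force: [-0.5, -0.1, -2.0]
gripper_width: 0.0572
```

Not in contact yet (the force is just the cup's weight), so continue.

Emit:
move_arm:
  deltas:
    - {"ax":0,"ay":0,"dx":0,"dy":0,"dz":0.004,"az":0,"hand":-0.3}
    - {"ax":0,"ay":0,"dx":0,"dy":0,"dz":0.008,"az":0,"hand":-0.3}
    - {"ax":0,"ay":0,"dx":0,"dy":0,"dz":0.013,"az":0,"hand":-0.3}
    - {"ax":0,"ay":0,"dx":0,"dy":0,"dz":0.013,"az":0,"hand":-0.3}
    - {"ax":0,"ay":0,"dx":0,"dy":0,"dz":0.013,"az":0,"hand":-0.3}

```text
time_s: 6.55
eef_pos: [0.4621, -0.2977, 0.0575]
tool_rot: [0.001, 0.999, -0.047, 0.0]
wrist_force: [-2.9, 1.9, 10.1]
gripper_width: 0.0571
```

Emit:
move_arm:
  deltas:
    - {"ax":0,"ay":0,"dx":0,"dy":0,"dz":0.004,"az":0,"hand":-0.3}
    - {"ax":0,"ay":0,"dx":0,"dy":0,"dz":0.008,"az":0,"hand":-0.3}
    - {"ax":0,"ay":0,"dx":0,"dy":0,"dz":0.01,"az":0,"hand":-0.3}
    - {"ax":0,"ay":0,"dx":0,"dy":0,"dz":0.01,"az":0,"hand":-0.3}
    - {"ax":0,"ay":0,"dx":0,"dy":0,"dz":0.01,"az":0,"hand":-0.3}

```text
time_s: 6.97
eef_pos: [0.4623, -0.2981, 0.0573]
tool_rot: [0.001, 0.999, -0.046, 0.001]
wrist_force: [-8.6, 6.4, 32.4]
gripper_width: 0.0574
```

Emit:
move_arm:
  deltas:
    - {"ax":0,"ay":0,"dx":0,"dy":0,"dz":-0.006,"az":0,"hand":-0.3}
    - {"ax":0,"ay":0,"dx":0,"dy":0,"dz":-0.012,"az":0,"hand":-0.3}
    - {"ax":0,"ay":0,"dx":0,"dy":0,"dz":-0.014,"az":0,"hand":-0.3}
    - {"ax":0,"ay":0,"dx":0,"dy":0,"dz":-0.014,"az":0,"hand":-0.3}
    - {"ax":0,"ay":0,"dx":0,"dy":0,"dz":-0.014,"az":0,"hand":-0.3}
  newtons: 20

```text
time_s: 7.38
eef_pos: [0.4622, -0.2976, 0.0575]
tool_rot: [0.0, 0.999, -0.047, 0.0]
wrist_force: [-0.9, -0.3, 5.1]
gripper_width: 0.0575
```

Emit:
move_arm:
  deltas:
    - {"ax":0,"ay":0,"dx":0,"dy":0,"dz":0,"az":0,"hand":0.36}
    - {"ax":0,"ay":0,"dx":0,"dy":0,"dz":0,"az":0,"hand":0.45}
    - {"ax":0,"ay":0,"dx":0,"dy":0,"dz":0,"az":0,"hand":0.6}
    - {"ax":0,"ay":0,"dx":0,"dy":0,"dz":0,"az":0,"hand":0.8}
    - {"ax":0,"ay":0,"dx":0,"dy":0,"dz":0,"az":0,"hand":1}

```text
time_s: 7.8
eef_pos: [0.4618, -0.2972, 0.057]
tool_rot: [-0.0, 0.999, -0.046, -0.0]
wrist_force: [-0.3, -0.8, -0.2]
gripper_width: 0.0848
```

Emit:
move_arm:
  deltas:
    - {"ax":0,"ay":0,"dx":0,"dy":0,"dz":0,"az":0,"hand":1}
    - {"ax":0,"ay":0,"dx":0,"dy":0,"dz":0,"az":0,"hand":1}
    - {"ax":0,"ay":0,"dx":0,"dy":0,"dz":-0.05,"az":0,"hand":1}
    - {"ax":0,"ay":0,"dx":0,"dy":0,"dz":-0.15,"az":0,"hand":1}
    - {"ax":0,"ay":0,"dx":0,"dy":0,"dz":-0.27,"az":0,"hand":1}

```text
time_s: 8.22
eef_pos: [0.4603, -0.2959, 0.1371]
tool_rot: [-0.002, 0.999, -0.047, -0.002]
wrist_force: [0.6, -0.7, 0.3]
gripper_width: 0.0856
```

Emit:
move_arm:
  deltas:
    - {"ax":0,"ay":0,"dx":0,"dy":0,"dz":-0.12,"az":0,"hand":0.6}
    - {"ax":0,"ay":0,"dx":0,"dy":0,"dz":-0.24,"az":0,"hand":0.2}
    - {"ax":0,"ay":0,"dx":0,"dy":0,"dz":-0.36,"az":0,"hand":-0.2}
    - {"ax":0,"ay":0,"dx":0,"dy":-0.1,"dz":-0.4,"az":0,"hand":-0.29}
    - {"ax":0,"ay":0,"dx":0,"dy":-0.2,"dz":-0.4,"az":0,"hand":-0.29}

```text
time_s: 8.63
eef_pos: [0.4695, -0.2394, 0.2625]
tool_rot: [0.002, 0.999, -0.048, 0.003]
wrist_force: [0.2, 1.0, -0.1]
gripper_width: 0.0305
```

```bash
python3 - <<'E'
from m import *
to([.4945,.03,.23])
a,_=grab("scene","c4"); b,_=grab("side","d4")
cv2.imwrite("pics/e4.png",np.vstack([cv2.resize(a[200:340,150:310],None,fx=2,fy=2),cv2.resize(b[140:220,300:460],None,fx=2,fy=2)])[:,:,::-1])
for c,i in(("scene",a),("side",b)):
    r=masks(i)["red"]; r[:120]=0; k=comps(r)[0]; print(c,cv2.boundingRect(k),cv2.minAreaRect(k))
E
```

```text
d [-0.004 -0.902  0.105] a [ 0.0012 -0.0022 -0.0022] dist 0.273 pos [ 0.4695 -0.2394  0.2625] F [ 0.2  1.  -0.1] w 0.0305 t 8.63
scene (205, 257, 31, 42) ((222.5000457763672, 276.5000305175781), (41.59086227416992, 27.280029296875), 63.43495178222656)
side (363, 161, 19, 31) ((372.0, 176.0), (30.0, 18.0), 90.0)
```

View pics/e4.png

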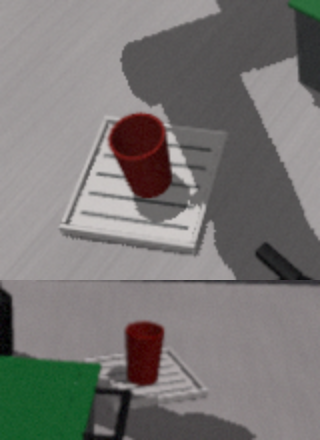

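The cup stands upright in the tray, clear of the rim (scene view (222,277)). On to the handle bar.

Emit:
move_arm:
  deltas:
    - {"ax":0,"ay":0,"dx":0,"dy":-0.12,"dz":0,"az":0,"hand":-0.29}
    - {"ax":0,"ay":0,"dx":0,"dy":-0.24,"dz":0,"az":0,"hand":-0.29}
    - {"ax":0,"ay":0,"dx":0,"dy":-0.36,"dz":0,"az":0,"hand":-0.29}
    - {"ax":0,"ay":0,"dx":0,"dy":-0.48,"dz":0,"az":0,"hand":-0.29}
    - {"ax":0,"ay":0,"dx":0,"dy":-0.6,"dz":0,"az":0,"hand":-0.29}

```text
time_s: 9.15
eef_pos: [0.484, -0.0573, 0.258]
tool_rot: [0.0, 0.999, -0.047, -0.0]
wrist_force: [1.1, -0.3, 0.3]
gripper_width: 0.0301
```

Emit:
move_arm:
  deltas:
    - {"ax":0,"ay":0,"dx":0,"dy":-0.1,"dz":0,"az":0,"hand":-0.29}
    - {"ax":0,"ay":0,"dx":0,"dy":-0.19,"dz":0,"az":0,"hand":-0.29}
    - {"ax":0,"ay":0,"dx":0,"dy":-0.23,"dz":0,"az":0,"hand":-0.29}
    - {"ax":0,"ay":0,"dx":0,"dy":-0.23,"dz":0,"az":0,"hand":-0.29}
    - {"ax":0,"ay":0,"dx":0,"dy":-0.23,"dz":0,"az":0,"hand":-0.29}

```text
time_s: 9.57
eef_pos: [0.4907, 0.0101, 0.258]
tool_rot: [0.0, 0.999, -0.046, -0.0]
wrist_force: [-0.4, 0.2, -0.3]
gripper_width: 0.0305
```

```bash
python3 - <<'E'
from m import *
to([.4945,.03,.18])
im,P=grab("wrist","w5")
E
```

```text
d [ 0.007 -0.068  0.26 ] a [ 0.0003  0.0001 -0.001 ] dist 0.081 pos [0.4907 0.0101 0.258 ] F [-0.4  0.2 -0.3] w 0.0305 t 9.57
```

View pics/w5.png

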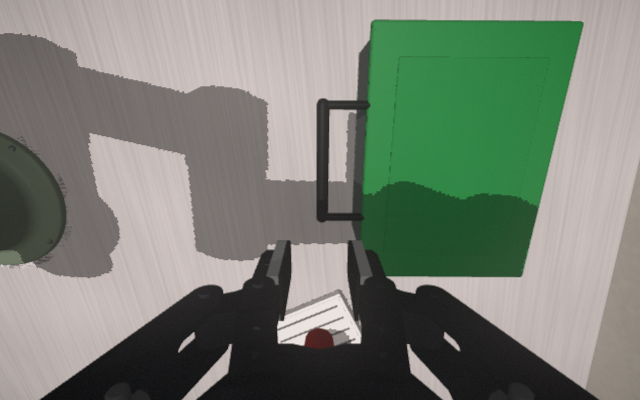

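Wrist view: the bar runs (323,103)-(322,217), parallel to the jaws' faces. The fingers are aimed at its line, with the lid edge at x≈365.

```bash
python3 - <<'E'
from m import *
P=arm.camera_params("wrist")
a,b=onz("wrist",(323,101),.134,P),onz("wrist",(322,219),.134,P); print(a,b,(a+b)/2)
f,g=onz("wrist",(372,20),.14,P),onz("wrist",(360,276),.14,P); print(f,g)
to(np.r_[((a+b)/2)[:2],.18])
E
```

```text
[0.5011167  0.08875052 0.134     ] [ 0.48979253 -0.0266021   0.134     ] [0.49545461 0.03107421 0.134     ]
[0.54725397 0.14850503 0.14      ] [ 0.52490672 -0.09386072  0.14      ]
d [ 0.009 -0.073  0.26 ] a [ 0.0003  0.0001 -0.0014] dist 0.081 pos [0.4907 0.0095 0.2581] F [ 0.4 -0.2 -0.3] w 0.0307 t 9.62
```

Emit:
move_arm:
  deltas:
    - {"ax":0,"ay":0,"dx":0.009,"dy":-0.07,"dz":0,"az":-0.002,"hand":-0.29}
    - {"ax":0,"ay":0,"dx":0.009,"dy":-0.07,"dz":0.06,"az":-0.002,"hand":-0.29}
    - {"ax":0,"ay":0,"dx":0.009,"dy":-0.07,"dz":0.14,"az":-0.002,"hand":-0.29}
    - {"ax":0,"ay":0,"dx":0.009,"dy":-0.07,"dz":0.22,"az":-0.002,"hand":-0.29}
    - {"ax":0,"ay":0,"dx":0.009,"dy":-0.07,"dz":0.28,"az":-0.002,"hand":-0.29}

```text
time_s: 10.03
eef_pos: [0.4948, 0.0293, 0.1726]
tool_rot: [0.0, 0.999, -0.045, -0.001]
wrist_force: [-0.2, -0.9, 0.4]
gripper_width: 0.03
```

```bash
python3 -c "
from h import *
to([.4955,.031,.128],-5.5)"
```

```text
d [ 0.002 -0.006  0.149] a [0.0002 0.0004 0.0022] dist 0.045 pos [0.4948 0.0293 0.1726] F [-0.2 -0.9  0.4] w 0.03 t 10.03
```

Emit:
move_arm:
  deltas:
    - {"ax":0,"ay":0,"dx":0.002,"dy":-0.003,"dz":0.05,"az":0.002,"hand":-0.29}
    - {"ax":0,"ay":0,"dx":0.002,"dy":-0.003,"dz":0.1,"az":0.002,"hand":-0.29}
    - {"ax":0,"ay":0,"dx":0.002,"dy":-0.003,"dz":0.14,"az":0.002,"hand":-0.29}
    - {"ax":0,"ay":0,"dx":0.002,"dy":-0.003,"dz":0.14,"az":0.002,"hand":-0.29}
    - {"ax":0,"ay":0,"dx":0.002,"dy":-0.003,"dz":0.14,"az":0.002,"hand":-0.29}

```text
time_s: 10.45
eef_pos: [0.4955, 0.0305, 0.1319]
tool_rot: [0.0, 0.999, -0.048, -0.001]
wrist_force: [-0.7, 0.4, 0.2]
gripper_width: 0.0303
```

Emit:
move_arm:
  deltas:
    - {"ax":0,"ay":0,"dx":0,"dy":0,"dz":0,"az":0,"hand":-0.6}
    - {"ax":0,"ay":0,"dx":0,"dy":0,"dz":0,"az":0,"hand":-1}
    - {"ax":0,"ay":0,"dx":0,"dy":0,"dz":0,"az":0,"hand":-1}
    - {"ax":0,"ay":0,"dx":0,"dy":0,"dz":0,"az":0,"hand":-1}
    - {"ax":0,"ay":0,"dx":0,"dy":0,"dz":0,"az":0,"hand":-1}
  newtons: 30

```text
time_s: 10.87
eef_pos: [0.4963, 0.0318, 0.1328]
tool_rot: [0.0, 0.999, -0.046, 0.0]
wrist_force: [0.1, 0.4, -0.8]
gripper_width: 0.0
```

```bash
python3 - <<'E'
from h import *
to([.4955,.031,.128],-5.5)
H=np.array([.7155,.0105,.130]); ex=np.array([np.cos(-.09),np.sin(-.09),0])
p0=arm.state()["eef_pos"]
B0=np.array([.4955,.0315,.134])
for t in [5,10,15,20,25,30,35,40,45,50]:
    a=np.radians(t); v=lambda a: ex*(-.217*np.cos(a)+.004*np.sin(a))+np.array([0,0,.217*np.sin(a)+.004*np.cos(a)])
    dv=(v(a)-v(0))/.3; print(t,"dx",(dv@ex).round(3),"dz",-dv[2].round(3))
E
```

```text
d [-0.002  0.003  0.016] a [ 0.     -0.0003  0.001 ] dist 0.005 pos [0.4963 0.0318 0.1328] F [ 0.1  0.4 -0.8] w 0.0 t 10.87
5 dx 0.004 dz -0.063
10 dx 0.013 dz -0.125
15 dx 0.028 dz -0.187
20 dx 0.048 dz -0.247
25 dx 0.073 dz -0.304
30 dx 0.104 dz -0.36
35 dx 0.138 dz -0.412
40 dx 0.178 dz -0.462
45 dx 0.221 dz -0.508
50 dx 0.269 dz -0.549
```

```bash
python3 - <<'E'
from m import *
a,_=grab("side","d6"); w,_=grab("wrist","w6"); s,_=grab("scene","c6")
f=lambda i,r,c,k: cv2.resize(i[r[0]:r[1],c[0]:c[1]],k,interpolation=2)
cv2.imwrite("pics/e6.png",np.hstack([f(a,(160,250),(310,400),(400,400)),f(s,(120,210),(270,360),(400,400))])[:,:,::-1])
E
```

```text
(no output)
```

View pics/e6.png

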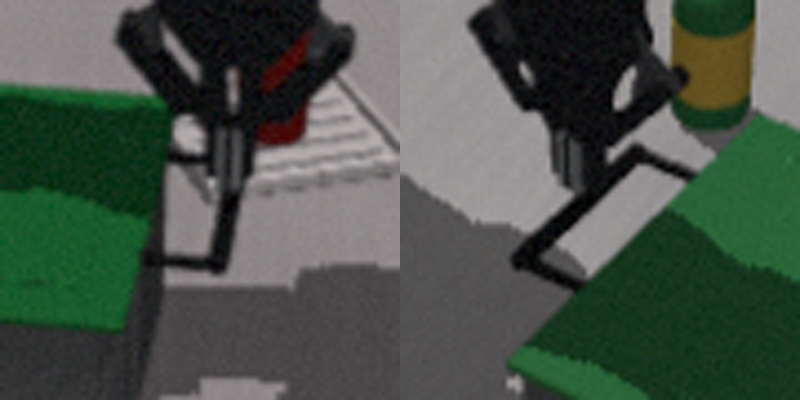

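```bash
python3 - <<'E'
from m import *
print(tri(ray("scene",(310,162.3)),ray("side",(361.5,204))), arm.tip_extent)
E
```

```text
(array([0.4959    , 0.03299679, 0.14264957]), np.float64(0.0004945309255572835)) 0.011
```

The jaws closed just above the bar: the two-view tip is at (0.496, 0.033, 0.143), so they are on line but about 2 cm higher than the stated tip offset implies. I reopen and go 20 mm lower.

Emit:
move_arm:
  deltas:
    - {"ax":0,"ay":0,"dx":0,"dy":0,"dz":-0.04,"az":0,"hand":-0.29}
    - {"ax":0,"ay":0,"dx":0,"dy":0,"dz":-0.04,"az":0,"hand":-0.29}
    - {"ax":0,"ay":0,"dx":0,"dy":0,"dz":-0.04,"az":0,"hand":-0.29}
    - {"ax":0,"ay":0,"dx":0,"dy":0,"dz":-0.04,"az":0,"hand":-0.29}
    - {"ax":0,"ay":0,"dx":0,"dy":0,"dz":-0.04,"az":0,"hand":-0.29}

```text
time_s: 11.43
eef_pos: [0.4957, 0.0319, 0.1439]
tool_rot: [-0.0, 0.999, -0.046, -0.0]
wrist_force: [0.7, 0.7, -0.7]
gripper_width: 0.0302
```

Emit:
move_arm:
  deltas:
    - {"ax":0,"ay":0,"dx":0,"dy":0,"dz":0.02,"az":0,"hand":-0.29}
    - {"ax":0,"ay":0,"dx":0,"dy":0,"dz":0.04,"az":0,"hand":-0.29}
    - {"ax":0,"ay":0,"dx":0,"dy":0,"dz":0.06,"az":0,"hand":-0.29}
    - {"ax":0,"ay":0,"dx":0,"dy":0,"dz":0.08,"az":0,"hand":-0.29}
    - {"ax":0,"ay":0,"dx":0,"dy":0,"dz":0.08,"az":0,"hand":-0.29}

```text
time_s: 11.85
eef_pos: [0.4947, 0.0319, 0.1186]
tool_rot: [-0.0, 0.999, -0.047, -0.001]
wrist_force: [-0.7, -0.0, 0.2]
gripper_width: 0.0299
```

Emit:
move_arm:
  deltas:
    - {"ax":0,"ay":0,"dx":0,"dy":0,"dz":0.01,"az":0,"hand":-0.29}
    - {"ax":0,"ay":0,"dx":0,"dy":0,"dz":0.02,"az":0,"hand":-0.29}
    - {"ax":0,"ay":0,"dx":0,"dy":0,"dz":0.03,"az":0,"hand":-0.29}
    - {"ax":0,"ay":0,"dx":0,"dy":0,"dz":0.03,"az":0,"hand":-0.29}
    - {"ax":0,"ay":0,"dx":0,"dy":0,"dz":0.03,"az":0,"hand":-0.29}

```text
time_s: 12.27
eef_pos: [0.4959, 0.0319, 0.1112]
tool_rot: [-0.0, 0.999, -0.047, -0.0]
wrist_force: [1.1, 0.1, -0.7]
gripper_width: 0.0306
```

Emit:
move_arm:
  deltas:
    - {"ax":0,"ay":0,"dx":0,"dy":0,"dz":0,"az":0,"hand":-0.6}
    - {"ax":0,"ay":0,"dx":0,"dy":0,"dz":0,"az":0,"hand":-1}
    - {"ax":0,"ay":0,"dx":0,"dy":0,"dz":0,"az":0,"hand":-1}
    - {"ax":0,"ay":0,"dx":0,"dy":0,"dz":0,"az":0,"hand":-1}
    - {"ax":0,"ay":0,"dx":0,"dy":0,"dz":0,"az":0,"hand":-1}
  newtons: 30

```text
time_s: 12.68
eef_pos: [0.4958, 0.0318, 0.1116]
tool_rot: [0.0, 0.999, -0.047, -0.0]
wrist_force: [-2.6, 0.6, 4.1]
gripper_width: 0.0106
```

```bash
python3 - <<'E'
from m import *
to([.4955,.031,.1112],-5.5)
a,_=grab("side","d7"); s,_=grab("scene","c7")
f=lambda i,r,c,k: cv2.resize(i[r[0]:r[1],c[0]:c[1]],k,interpolation=2)
cv2.imwrite("pics/e7.png",np.hstack([f(a,(160,250),(310,400),(400,400)),f(s,(120,210),(270,360),(400,400))])[:,:,::-1])
E
```

```text
d [-0.001  0.003  0.001] a [0.     0.     0.0009] dist 0.001 pos [0.4958 0.0318 0.1116] F [-2.6  0.6  4.1] w 0.0106 t 12.68
```

View pics/e7.png

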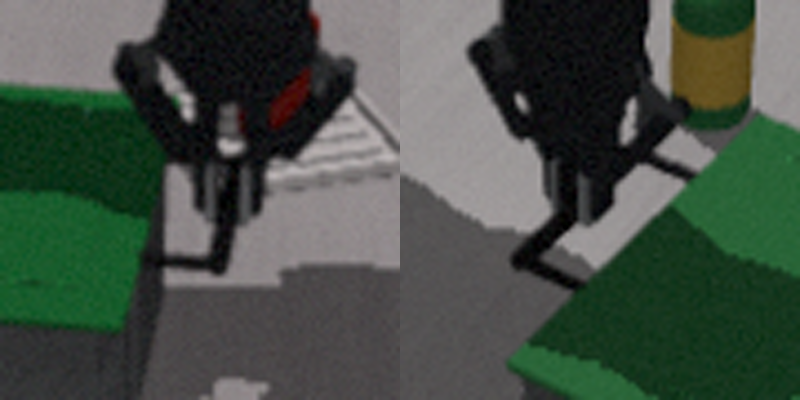

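The bar lies between the pads with the tips well past it. I lift along the arc.

Emit:
move_arm:
  deltas:
    - {"ax":0,"ay":0,"dx":0.001,"dy":0,"dz":-0.025,"az":0,"hand":-1}
    - {"ax":0,"ay":0,"dx":0.003,"dy":0,"dz":-0.05,"az":0,"hand":-1}
    - {"ax":0,"ay":0,"dx":0.005,"dy":0,"dz":-0.076,"az":0,"hand":-1}
    - {"ax":0,"ay":0,"dx":0.008,"dy":0,"dz":-0.1,"az":0,"hand":-1}
    - {"ax":0,"ay":0,"dx":0.013,"dy":0,"dz":-0.125,"az":0,"hand":-1}

```text
time_s: 13.2
eef_pos: [0.4996, 0.0315, 0.1495]
tool_rot: [0.0, 0.999, -0.046, -0.0]
wrist_force: [0.4, -0.1, -2.4]
gripper_width: 0.0106
```

Emit:
move_arm:
  deltas:
    - {"ax":0,"ay":0,"dx":0.006,"dy":0,"dz":-0.025,"az":0,"hand":-1}
    - {"ax":0,"ay":0,"dx":0.012,"dy":0,"dz":-0.05,"az":0,"hand":-1}
    - {"ax":0,"ay":0,"dx":0.019,"dy":0,"dz":-0.074,"az":0,"hand":-1}
    - {"ax":0,"ay":0,"dx":0.027,"dy":0,"dz":-0.098,"az":0,"hand":-1}
    - {"ax":0,"ay":0,"dx":0.035,"dy":0,"dz":-0.122,"az":0,"hand":-1}

```text
time_s: 13.62
eef_pos: [0.5096, 0.0305, 0.1859]
tool_rot: [0.0, 0.999, -0.047, -0.001]
wrist_force: [-3.6, -0.6, -2.2]
gripper_width: 0.0105
```

```bash
python3 - <<'E'
from m import *
to([.4958,.0318,.1116],-5.5)
im,_=grab("scene","c8"); ap=cv2.approxPolyDP(cv2.convexHull(comps(masks(im)["green"])[0]),4,True)[:,0]; print(ap.tolist())
E
```

```text
d [-0.046 -0.     0.248] a [0.0001 0.0006 0.0009] dist 0.076 pos [0.5096 0.0305 0.1859] F [-3.6 -0.6 -2.2] w 0.0105 t 13.62
[[355, 130], [412, 172], [364, 236], [298, 186], [332, 142]]
```

Emit:
move_arm:
  deltas:
    - {"ax":0,"ay":0,"dx":0.01,"dy":0,"dz":-0.023,"az":0,"hand":-1}
    - {"ax":0,"ay":0,"dx":0.02,"dy":0,"dz":-0.046,"az":0,"hand":-1}
    - {"ax":0,"ay":0,"dx":0.031,"dy":0,"dz":-0.069,"az":0,"hand":-1}
    - {"ax":0,"ay":0,"dx":0.043,"dy":0,"dz":-0.091,"az":0,"hand":-1}
    - {"ax":0,"ay":0,"dx":0.056,"dy":0,"dz":-0.113,"az":0,"hand":-1}

```text
time_s: 14.08
eef_pos: [0.5252, 0.029, 0.2197]
tool_rot: [0.0, 0.999, -0.046, -0.002]
wrist_force: [-8.8, 0.3, 2.8]
gripper_width: 0.0104
```

Emit:
move_arm:
  deltas:
    - {"ax":0,"ay":0,"dx":0.013,"dy":0,"dz":-0.021,"az":0,"hand":-1}
    - {"ax":0,"ay":0,"dx":0.027,"dy":0,"dz":-0.042,"az":0,"hand":-1}
    - {"ax":0,"ay":0,"dx":0.042,"dy":0,"dz":-0.063,"az":0,"hand":-1}
    - {"ax":0,"ay":0,"dx":0.058,"dy":0,"dz":-0.083,"az":0,"hand":-1}
    - {"ax":0,"ay":0,"dx":0.074,"dy":0,"dz":-0.102,"az":0,"hand":-1}

```text
time_s: 14.5
eef_pos: [0.5465, 0.0269, 0.2509]
tool_rot: [0.0, 0.999, -0.046, -0.003]
wrist_force: [-12.6, 0.4, 8.5]
gripper_width: 0.0103
```

Emit:
move_arm:
  deltas:
    - {"ax":0,"ay":0,"dx":0.017,"dy":0,"dz":-0.019,"az":0,"hand":-1}
    - {"ax":0,"ay":0,"dx":0.034,"dy":0,"dz":-0.037,"az":0,"hand":-1}
    - {"ax":0,"ay":0,"dx":0.052,"dy":0,"dz":-0.055,"az":0,"hand":-1}
    - {"ax":0,"ay":0,"dx":0.071,"dy":0,"dz":-0.072,"az":0,"hand":-1}
    - {"ax":0,"ay":0,"dx":0.091,"dy":0,"dz":-0.087,"az":0,"hand":-1}

```text
time_s: 14.92
eef_pos: [0.5734, 0.0242, 0.2786]
tool_rot: [0.001, 0.999, -0.046, -0.002]
wrist_force: [-16.9, -0.1, 16.7]
gripper_width: 0.0103
```

Emit:
move_arm:
  deltas:
    - {"ax":0,"ay":0,"dx":0,"dy":0,"dz":0,"az":0,"hand":-1}
    - {"ax":0,"ay":0,"dx":0,"dy":0,"dz":0,"az":0,"hand":-1}
    - {"ax":0,"ay":0,"dx":0,"dy":0,"dz":0,"az":0,"hand":-1}
    - {"ax":0,"ay":0,"dx":0,"dy":0,"dz":0,"az":0,"hand":-1}
    - {"ax":0,"ay":0,"dx":0,"dy":0,"dz":0,"az":0,"hand":-1}

```text
time_s: 15.33
eef_pos: [0.5738, 0.0242, 0.279]
tool_rot: [0.001, 0.999, -0.046, -0.001]
wrist_force: [-14.6, -0.2, 16.8]
gripper_width: 0.0101
```

```bash
python3 - <<'E'
from m import *
to([.4958,.0318,.1116],-5.5)
f=lambda i,r,c,k: cv2.resize(i[r[0]:r[1],c[0]:c[1]],k,interpolation=2)
a,_=grab("side","d9"); s,_=grab("scene","c9")
cv2.imwrite("pics/e9.png",np.hstack([f(a,(100,250),(240,390),(400,400)),f(s,(90,240),(280,430),(400,400))])[:,:,::-1])
for c,im in(("side",a),("scene",s)):
    g=comps(masks(im)["green"])[0]; print(c,cv2.approxPolyDP(cv2.convexHull(g),3,True)[:,0].tolist())
E
```

```text
d [-0.26  -0.002  0.559] a [0.0004 0.0007 0.001 ] dist 0.185 pos [0.5738 0.0242 0.279 ] F [-14.6  -0.2  16.8] w 0.0101 t 15.33
side [[320, 139], [321, 146], [308, 178], [258, 227], [284, 177]]
scene [[377, 111], [413, 172], [363, 237], [318, 167], [336, 145]]
```

View pics/e9.png

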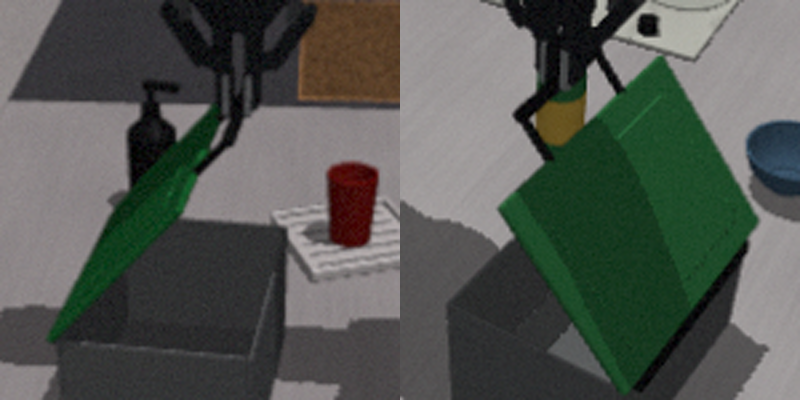

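The lid is up with the cup in the tray; in the crops, soap, pump and bowl look undisturbed. I measure the angle from the front corners, casting each ray onto its plane of motion.

```bash
python3 - <<'E'
from m import *
ex=np.array([np.cos(-.0925),np.sin(-.0925),0]); ey=np.array([-ex[1],ex[0],0]); 
H=np.array([.5385,.0265,.13])+.177*ex   # front-edge mid -> hinge
def hit(c,uv,yl):
    o,v=ray(c,uv); t=(yl-(o-H)@ey)/(v@ey); p=o+t*v-H; return p@ex,p[2]
print("H",H)
for n,c,y,a,b in(("FL scene","scene",.124,(350,146.5),(377,111)),("FR scene","scene",-.124,(294.7,202.2),(317.7,167.5)),("FR side","side",-.124,(349.8,181.3),(321,139.2)),("FL side","side",.124,(337.3,232.6),(308,178.5))):
    r=[]
    for uv in(a,b):
        x,z=hit(c,uv,y); r+=[round(x,4),round(z,4),round(np.degrees(np.arctan2(z,-x)),2)]
    print(n,r,"diff",r[5]-r[2])
for a,b,n in(((377,111),(308,178.5),"FL"),((317.7,167.5),(321,139.2),"FR")):
    p,e=tri(ray("scene",a),ray("side",b)); d=p-H; print(n,(d@ex).round(4),(d@ey).round(4),d[2].round(4),np.degrees(np.arctan2(d[2],-d@ex)).round(2),"gap",e.round(4))
E
```

```text
H [0.71474331 0.01015084 0.13      ]
FL scene [np.float64(-0.1784), np.float64(0.0015), np.float64(0.48), np.float64(-0.1137), np.float64(0.1332), np.float64(49.53)] diff 49.050000000000004
FR scene [np.float64(-0.1737), np.float64(0.0073), np.float64(2.42), np.float64(-0.1117), np.float64(0.1383), np.float64(51.06)] diff 48.64
FR side [np.float64(-0.1772), np.float64(0.0048), np.float64(1.54), np.float64(-0.1011), np.float64(0.1189), np.float64(49.63)] diff 48.09
FL side [np.float64(-0.1781), np.float64(0.0059), np.float64(1.89), np.float64(-0.1149), np.float64(0.1349), np.float64(49.56)] diff 47.67
FL -0.114 0.1229 0.134 49.62 gap 0.0015
FR -0.1104 -0.1132 0.1269 48.98 gap 0.0157
```

The four angle readings are 47.7 to 49.1°, mean about 48.4°, and the hold is pushing about 22 N inwards along the lid. I raise a little and relieve it.

Emit:
move_arm:
  deltas:
    - {"ax":0,"ay":0,"dx":0.002,"dy":0,"dz":-0.006,"az":0,"hand":-1}
    - {"ax":0,"ay":0,"dx":0.005,"dy":0,"dz":-0.013,"az":0,"hand":-1}
    - {"ax":0,"ay":0,"dx":0.007,"dy":0,"dz":-0.019,"az":0,"hand":-1}
    - {"ax":0,"ay":0,"dx":0.007,"dy":0,"dz":-0.019,"az":0,"hand":-1}
    - {"ax":0,"ay":0,"dx":0.007,"dy":0,"dz":-0.019,"az":0,"hand":-1}

```text
time_s: 15.85
eef_pos: [0.5783, 0.0238, 0.2831]
tool_rot: [0.0, 0.999, -0.047, 0.0]
wrist_force: [-6.1, -1.2, 6.7]
gripper_width: 0.01
```

```bash
cat > ang.py <<'E'
from m import *
to([.4958,.0318,.1116],-5.5)
ex=np.array([np.cos(-.0925),np.sin(-.0925),0]); ey=np.array([-ex[1],ex[0],0]); H=np.array([.7147,.0102,.13])
def hit(c,uv,yl):
    o,v=ray(c,uv); t=(yl-(o-H)@ey)/(v@ey); p=o+t*v-H; return np.degrees(np.arctan2(p[2],-p@ex))
for c in("scene","side"):
    im,_=grab(c,c+"_%d"%(arm.state()["time_s"]*100)); h=cv2.approxPolyDP(cv2.convexHull(comps(masks(im)["green"])[0]),3,True)[:,0]
    print(c,h.tolist())
    P=[("FL",.124,(377,111),.48),("FR",-.124,(318,167),2.42)] if c=="scene" else [("FR",-.124,(320,139),1.54),("FL",.124,(308,178),1.89)]
    for n,y,q,z in P:
        k=min(h,key=lambda p:np.hypot(*(p-q))); print(n,k,(hit(c,k.astype(float),y)-z).round(2),"before",(hit(c,q,y)-z).round(2))
r=masks(im)["red"]; print("cup side",cv2.boundingRect(comps(r)[0]))
E
python3 ang.py
```

```text
d [-0.277 -0.002  0.571] a [ 0.0003 -0.0002  0.0009] dist 0.19 pos [0.5783 0.0238 0.2831] F [-6.1 -1.2  6.7] w 0.01 t 15.85
scene [[379, 111], [413, 173], [363, 237], [319, 167], [338, 145]]
FL [379 111] 50.71 before 49.05
FR [319 167] 49.94 before 49.14
side [[320, 139], [306, 177], [258, 227], [284, 177]]
FR [320 139] 48.92 before 48.92
FL [306 177] 49.38 before 47.92
cup side (363, 161, 19, 31)
```

Emit:
move_arm:
  deltas:
    - {"ax":0,"ay":0,"dx":0,"dy":0,"dz":0,"az":0,"hand":-1}
    - {"ax":0,"ay":0,"dx":0,"dy":0,"dz":0,"az":0,"hand":-1}
    - {"ax":0,"ay":0,"dx":0,"dy":0,"dz":0,"az":0,"hand":-1}
    - {"ax":0,"ay":0,"dx":0,"dy":0,"dz":0,"az":0,"hand":-1}
    - {"ax":0,"ay":0,"dx":0,"dy":0,"dz":0,"az":0,"hand":-1}

```text
time_s: 16.37
eef_pos: [0.5781, 0.0238, 0.2829]
tool_rot: [0.0, 0.999, -0.047, 0.0]
wrist_force: [-6.1, -1.5, 6.1]
gripper_width: 0.0099
```

Emit:
move_arm:
  deltas:
    - {"ax":0,"ay":0,"dx":0,"dy":0,"dz":0,"az":0,"hand":-1}
    - {"ax":0,"ay":0,"dx":0,"dy":0,"dz":0,"az":0,"hand":-1}
    - {"ax":0,"ay":0,"dx":0,"dy":0,"dz":0,"az":0,"hand":-1}
    - {"ax":0,"ay":0,"dx":0,"dy":0,"dz":0,"az":0,"hand":-1}
    - {"ax":0,"ay":0,"dx":0,"dy":0,"dz":0,"az":0,"hand":-1}

```text
time_s: 16.78
eef_pos: [0.5781, 0.0238, 0.2829]
tool_rot: [0.0, 0.999, -0.047, 0.0]
wrist_force: [-5.9, -0.8, 6.3]
gripper_width: 0.01
```

```bash
python3 ang.py; python3 - <<'E'
import cv2,glob,numpy as np
a=cv2.imread(sorted(glob.glob("pics/side_*"))[-1]); s=cv2.imread(sorted(glob.glob("pics/scene_*"))[-1])
f=lambda i,r,c: cv2.resize(i[r[0]:r[1],c[0]:c[1]],(400,400),interpolation=2)
cv2.imwrite("pics/fin.png",np.hstack([f(a,(100,190),(290,380)),f(s,(90,180),(290,380))]))
E
```

```text
d [-0.276 -0.002  0.571] a [ 0.0003 -0.0001  0.0009] dist 0.19 pos [0.5781 0.0238 0.2829] F [-5.9 -0.8  6.3] w 0.01 t 16.78
scene [[379, 111], [413, 173], [363, 237], [319, 167], [338, 145]]
FL [379 111] 50.71 before 49.05
FR [319 167] 49.94 before 49.14
side [[318, 139], [306, 177], [259, 227], [284, 177]]
FR [318 139] 50.34 before 48.92
FL [306 177] 49.38 before 47.92
cup side (363, 162, 19, 30)
```

The angle averages 50.1° and holds steady. I check the bystanders by image difference, then hand in.

```bash
python3 - <<'E'
import cv2,glob,numpy as np
from plant import arm
for c,B in(("side",{"bowl":(222,308,60,50),"soap":(368,262,34,78),"pump":(288,130,20,35)}),("scene",{"bowl":(408,136,40,30),"pump":(276,320,42,70)})):
    a=cv2.imread(f"pics/{c}0.png");b=cv2.imread(sorted(glob.glob(f"pics/{c}_*"))[-1])
    for n,(x,y,w,h) in B.items():
        r=cv2.matchTemplate(b[y-10:y+h+10,x-10:x+w+10],a[y:y+h,x:x+w],cv2.TM_CCOEFF_NORMED); _,m,_,l=cv2.minMaxLoc(r); print(c,n,"shift",l[0]-10,l[1]-10,round(m,2))
print(arm.sign_off())
E
```

```text
side bowl shift 0 0 0.99
side soap shift 0 0 0.9
side pump shift 0 0 0.89
scene bowl shift 0 0 0.97
scene pump shift 0 0 1.0
the job is handed in; nothing more can be done
None
```

The red cup is standing upright in the draining tray, and the arm is holding the green lid at about 50° by its handle bar. I handed the job in at about 17 s.

- **Lid angle:** four camera estimates gave 49.4, 49.9, 50.3 and 50.7°, a mean of 50.1°. The tool's travel gave about 49.7 to 52°, because the bar seems to have slid a few millimetres in the pads on the way up. The pose was steady for the last 0.8 s or so, with about 9 N at the wrist.
- **Cup:** it came off the lid first, held upright throughout. It still looked upright in the last view I saw, after the lid went up. The force reached about 33 N when I set it on the tray floor.
- **Soap, pump bottle and bowl:** comparing the first and last pictures showed no shift in any of them.
- **First grip on the bar missed:** the jaws closed above it. The cameras put the fingertips about 20 mm higher than the stated tip offset implies. I went 20 mm lower and gripped it. The gripper then read 10 to 10.6 mm on the 12 mm bar, although the pictures show the bar between the pads.
- **Not checked:** I had used up the 12 viewable pictures, so I did not see a final close-up of the grip.

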